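Scan and snap-cap a herb jar

TASK

Log this amber herb jar by holding the code scanner steady, window down, about 6 cm above the square code label on the jar's stand for about a second, then stand the scanner back upright on its dock and let go of it. Then fit the red snap cap squarely on the jar's neck: press straight down until it clicks, and keep pressing after the force drops so that the orange seal is squashed. Finish while still holding the cap and pressing it down firmly (about 10 N or more), and leave the other things on the table where they are.

Things in the scene. Friction and masses are not known exactly. Their poses are not given: they have to be found in the camera images.
- scanner_center (a point): Code scanner: upright grey block with an orange band near its foot and an orange dot on top, 34 (its x) x 50 (its y) x 80 (z) mm, 0.12 kg. The point is its centre, half-way up. It stands upright on its dock; grip it across its 34 mm sides, from above, in its upper half.
- scanner_window (a point): Centre of the scanner's flat underside, 40 mm below its centre: the window. It looks straight down along the scanner's -z. A code is read with the window 25 to 110 mm over it, the code within about 14 mm of the point straight below the window.
- dock: Black fixed charging dock, a flat plate 75 (x) x 90 (y) x 8 mm; origin at the centre of its underside on the table. The scanner stands on its flat top, 8 mm above the table, roughly centred.
- label (a point): Centre of the printed square code label (36 mm, white with black squares), lying face up on the low wooden apron of the jar's stand, 11 mm above the table and 100 mm from the jar's axis (stand's -x side). Its z is up.
- neck_top (a point): Top centre of the aluminium neck (stud) of the amber jar, on its axis, 114 mm above the table; z is up. Neck 30 mm wide, its top 4 mm tapered to 22 mm. Four sprung steel balls stand out of it 9.5 mm below its top; pressing the cap over them takes about 8 to 14 N, then the force drops (the click).
- stand: Fixed wooden stand, 100 x 96 x 10 mm, with an apron 62 mm wide reaching 125 mm along its -x, carrying the fixed amber jar (76 mm wide, its shoulder 90 mm above the table). Origin on the table under the jar's axis.
- seal (a joint): The orange rubber seal ring round the foot of the neck, sprung downward: 0 free (its top 18 mm below the neck's top), 0.004 fully squashed (m). About 2.5 N per mm. A clicked cap left alone squashes it by only about 1 mm; a firm push squashes it 2.5 to 4 mm.
- red_cap_center (a point): Red snap cap, 0.05 kg, 52 mm tall, standing open side down: a round skirt 49 mm wide and 28 mm high with a flat shoulder, above it a knob 24 mm wide and 24 mm high to grip. Mouth 34 mm wide. The point is its centre: on its axis, 26 mm above its underside, 2 mm below the shoulder; z is up.
- red_cap_knob (a point): Centre of the red cap's knob, on its axis, 14 mm above red_cap_center. Fingertips resting on the cap's shoulder (12 mm below this point) can push it down. On the jar this point is 40 mm above neck_top as the cap's mouth meets the neck's top, 36 mm as it meets the balls, 33 mm where the force peaks and begins to drop, 22 mm as it touches the seal, 18 mm when the seal is fully squashed.
- blue_cap_center (a point): Blue snap cap of the same shape and size as the red one, belonging to another jar; same point. Leave it alone.
- herb_jar: Closed green glass herb jar with wooden cap, 64 mm wide, 110 mm tall; origin at its underside's centre. Leave alone.
- scoop: Wooden spoon-shaped scoop, 170 mm, lying along its x. Leave alone.
- brush: Small brush, 160 mm, lying along its x. Leave alone.
- cone0: Small metal tassel cone, 26 mm wide, 30 mm tall. Leave alone.
- cone1: Second small metal tassel cone, same. Leave alone.
Things that resemble listed ones, but are neither listed nor needed, are in the scene too. What is shaped like the stand but green or pink is not meant.

How it is judged:
By the outcome, as a careful person would: the job done as asked, in the order asked, and still so for the second after the job is handed in, while the arm keeps its last pose, push and grip.
It also fails if it takes over 64 s, if anything falls off the work surface, if the arm or the gripper's body presses on something with over 40 N, if the wrist force passes 120 N, or if a joint passes its speed limit or range.

ROBOT

A 7-joint arm with a two-finger parallel gripper is mounted at the origin on the work surface. World frame = base frame: x ahead of the robot, y to its left, z up, the work surface at z = 0. Lengths are in m, angles in degrees, forces in N, time in s.
With the tool pointing down it reaches from about 0.425 to 0.875 m from the base axis. Payload 4.7 kg.
Tool frame: the origin (TCP) lies on the mounting face of the last link; the fingertips stand 182 mm ahead of it and the grasp point (between the pads) lies 164 mm ahead of it; z points along the fingers, x is the direction in which the jaws open and shut, and the axes are right-handed (so a half turn about z gives the same grasp; the last joint's range is limited). The gripper opens to 87 mm and grips with 3 to 60 N. Pads are 19 mm wide; open, the fingers measure 117 mm over their backs; the gripper's body (75 mm by 190 mm) begins 51 mm behind the grasp point.
Start: joints at [64.349, 18.392, -4.016, 83.108, 1.295, 78.541, -3.26], TCP at [0.29, -0.582, 0.405] pointing down, gripper open.
Joint ranges: [-163.93, 163.93], [-17.29, 119.83], [-79.2, 71.16], [3.27, 140.29], [-89.18, 269.18], [5.43, 117.66], [-154.24, 154.24]. Speed limits (degrees/s): [147.25, 147.25, 180, 180, 180, 180, 180].

INTERFACE

Orientations are given as [roll, pitch, yaw] about the fixed x, y, z axes, in that order (R = Rz(yaw) Ry(pitch) Rx(roll)).
In Python, from cell import status, cams, env, outline_of, landmark_of gives the robot as it stands. The module is installed in compiled form; this text tells all that it offers.
- The arm moves only by the tool jog_arm, never from a script. Its argument "rows" is a list of rows, each a list of 7 numbers: the closure, from 0 (fully open) to 1 (shut), then the shift along the tool's x, y, z in m, then the turn, a rotation vector about the tool's x, y, z in degrees. A call has 1 to 12 rows; each row shifts and turns the commanded pose from where the row before left it, along the tool's axes as they then stand; what a row does not reach is not made up. A row lasts 1/12 s, in which the tool goes at most 41.7 mm and 7.16 degrees, less where a joint would pass 70% of its speed; a pose out of reach is approached as far as the arm can. A call with a gripper value outside its range is refused whole. The fingers move at their own pace and stop on an object; "grip_force" is the grip in N (left out, the last holds). Time passes only in rows, so rows that do not move let the fingers close. It gives the time, the measured TCP pose, the force and the opening at its end, in the units of the state.
- status.get_obs(): the state, without advancing time (a new reading comes with each control period).
- cams.read_camera(name): name is "side" or "top" or "wrist"; returns (picture, depth): 480x640x3 uint8, red, green, blue; 480x640 float32, m along the optical axis (not along the pixel's ray), 0 where there is no reading.
- cams.camera_params(name): a dict with "vfov" (degrees; the focal length in pixels is half the picture's height over the tangent of half this angle, whatever the lens; pixels are square), "cx", "cy" (the principal point, pixels), "eye" and "attitude" of the camera in the world. Camera axes: x right, y up, looking along -z (the intrinsics and any distortion apply to the point x, -y, -z); pixel columns grow to the right and rows downward; lengths in m; the calibration is good to about 2 mm. The wrist camera is an equidistant fisheye: a pixel r from the principal point sees the ray r / f radians off the axis. A picture is of the moment at which its call begins: read the wrist's pose just before it. camera_params takes no time and is no camera call; for the wrist camera it gives the pose at the moment of the call.
- env.sign_off(): hands the job in, once; it reports no verdict.
Trained networks look in the newest picture that a camera, given by its name, has taken for a name from the list of things; names that differ only in an ending like _2 or _b are one class to them, and where a whole thing is asked for, a point or a joint stands for the part that bears it (a point fixed in the world has none). Each returns a list of dicts, best first, with "conf" (0 to 1); they miss things now and then, are a little off and sometimes report something else, mostly with a low value. They report only what shows in the picture. A call takes as long as a camera call. They do not tell look-alikes from the thing itself.
- outline_of(camera, name): "pixels" (480x640 bool, what is visible of it) and "box" ([left, top, right, bottom] in pixels, round what is visible of it).
- landmark_of(camera, name): "position" ([row, column] in pixels: a listed point, or the origin of a listed thing).
The state is a dict: "time_s": time; "qpos": joint angles; "joint_velocities": joint speeds; "effort": joint torques, N m; "tool_pos": TCP position; "tool_rot": TCP orientation; "force": force on the tool from outside, world axes, zero at the start; "wrist_torque": the same for the moment, N m; "grip_width": finger opening in m.
Only numpy, scipy, OpenCV 4.12 (cv2) and the standard library are available. Lean on these libraries where they do the work, as an engineer would, in place of code of your own. Each camera call takes 0.05 s, during which the arm holds its last target. There are 200 camera calls.

## Working session

There is one attempt and no reset: what is moved stays moved. The work goes in short steps, Python scripts to look and compute and a tool call to move; the robot and the scene stay as the last step left them, time stands still between calls to the robot, and variables do not carry over. Pictures are saved under pics/ and viewed, about 8 in all and at most 12, crops included, and the job is handed in when it is done.

Besides the shell and the picture viewer there is one more tool, called after "Call:" as name(argument=value, ...), one argument or row to a line, values as JSON. jog_arm: Moves the arm, as the interface text tells. Its arguments: {"type":"object","properties":{"rows":{"type":"array"},"grip_force":{"type":"number"}},"required":["rows"]}

```bash
mkdir -p pics; cat > h.py <<'E'
import numpy as np, cv2
from cell import status, cams, env, outline_of, landmark_of
from scipy.spatial.transform import Rotation as R
def att(a):
    a=np.array(a,float)
    if a.shape==(3,3): return a
    if a.size==4: return None
    return R.from_euler('xyz',a,degrees=True).as_matrix()
def ray(p,row,col,name):
    f=240/np.tan(np.radians(p['vfov'])/2); u=(col-p['cx'])/f; v=(row-p['cy'])/f
    if name=='wrist':
        r=np.hypot(u,v); s=np.sin(r)/r if r>1e-9 else 1
        d=np.array([u*s,-v*s,-np.cos(r)])
    else: d=np.array([u,-v,-1.])
    return att(p['attitude'])@d
def at_z(p,row,col,name,z):
    d=ray(p,row,col,name); e=np.array(p['eye']); return e+d*(z-e[2])/d[2]
def at_depth(p,row,col,name,dep):
    d=ray(p,row,col,name); ax=-att(p['attitude'])[:,2]; return np.array(p['eye'])+d*dep/(d@ax)
E
python3 - <<'E'
from h import *
print(status.get_obs())
for n in ['side','top','wrist']:
    print(n,cams.camera_params(n))
    im,d=cams.read_camera(n); cv2.imwrite(f'pics/{n}0.png',im[:,:,::-1]); np.save(f'{n}0.npy',d)
for n in ['top']:
    p=cams.camera_params(n)
    for t,z in [('scanner_center',.048),('dock',0),('label',.011),('neck_top',.114),('stand',0),('red_cap_center',.026),('blue_cap_center',.026),('herb_jar',0)]:
        for r in landmark_of(n,t)[:4]:
            print(n,t,round(r['conf'],2),np.round(r['position']),at_z(p,*r['position'],n,z).round(4))
E
```

```text
{'time_s': 0.0, 'qpos': array([64.35004176, 18.43891095, -4.01633072, 83.17516048,  1.29602907,
       78.54205857, -3.26027674]), 'joint_velocities': array([ 0.04912899,  0.05630652,  0.03417353,  0.05625704,  0.04290752,
       -0.01034312, -0.04084632]), 'effort': array([ 1.42139299e-03, -4.91280806e+01, -4.02605440e-01, -3.12526560e+01,
       -6.36624824e-02,  4.37430537e-02,  1.66849409e-04]), 'tool_pos': array([ 0.28948034, -0.5817433 ,  0.40366073]), 'tool_rot': array([ 1.79993394e+02,  1.10823033e-01, -6.35396057e+01]), 'force': array([ 0.47701703,  0.77704966, -0.66566287]), 'wrist_torque': array([-0.02394657,  0.02349791,  0.00106201]), 'grip_width': 0.08704609009920615}
side {'vfov': 52.4583762765023, 'cx': 316.8636477873022, 'cy': 250.34370337141553, 'eye': array([0.35971776, 0.75175871, 0.99495996]), 'attitude': array([ 4.03478211e+01, -1.05187695e-01, -1.65658846e+02])}
top {'vfov': 57.16074686906985, 'cx': 324.91693730512935, 'cy': 243.9691015264867, 'eye': array([0.30421379, 0.01599544, 1.25848442]), 'attitude': array([ 11.12029264,  -0.58486738, -88.4368029 ])}
wris
[... 475 characters left out ...]
222. 341.] [ 0.5914 -0.0306  0.114 ]
top neck_top 0.81 [305. 298.] [0.3667 0.0749 0.114 ]
top neck_top 0.6 [279. 495.] [ 0.4485 -0.4363  0.114 ]
top stand 0.7 [284. 480.] [ 0.4487 -0.4375  0.    ]
top stand 0.66 [306. 298.] [0.3707 0.0815 0.    ]
top stand 0.57 [230. 340.] [ 0.5963 -0.0317  0.    ]
top red_cap_center 0.83 [271. 253.] [0.4625 0.2095 0.026 ]
top red_cap_center 0.68 [317. 208.] [0.3321 0.3266 0.026 ]
top blue_cap_center 0.6 [230. 244.] [0.5816 0.2425 0.026 ]
top blue_cap_center 0.29 [316. 208.] [0.3351 0.3257 0.026 ]
top herb_jar 0.73 [194. 372.] [ 0.709  -0.1272  0.    ]
top herb_jar 0.66 [274. 252.] [0.4586 0.2157 0.    ]
top herb_jar 0.2 [282. 408.] [ 0.4466 -0.2322  0.    ]
```

View pics/top0.png

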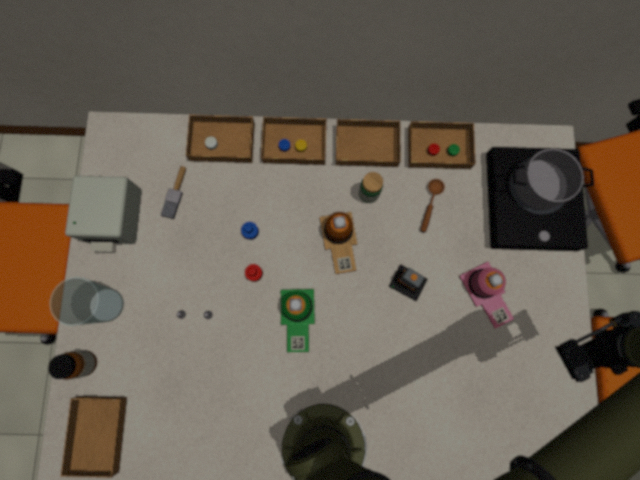

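View pics/side0.png

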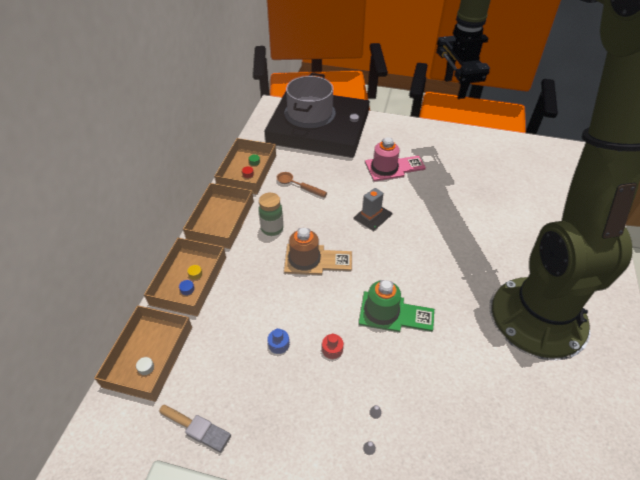

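The top picture shows the following candidates:
- **Stands:** amber jar on the wooden stand at (row 228, col 340) with its label at (263, 345). Green at (300, 297) and pink at (282, 488) are decoys. The amber jar on wood fits the description.
- **Caps:** the red cap stands free at (272, 253) and the blue one at (231, 249). The red lid in the tray at (149, 433) is a flat decoy.
- **Scanner:** on its dock at (281, 408).

The side picture agrees. I'll confirm these in one enlarged crop.

```bash
python3 - <<'E'
from h import *
t=cv2.imread('pics/top0.png'); s=cv2.imread('pics/side0.png')
def c(im,r,q,h=38): return cv2.resize(im[r-h:r+h,q-h:q+h],(266,266),interpolation=cv2.INTER_CUBIC)
a=np.hstack([c(t,281,408),c(t,243,342),c(t,272,253)]);b=np.hstack([c(s,208,373),c(s,255,315,48),c(s,343,332)])
cv2.imwrite('pics/crop1.png',np.vstack([a,b]))
p=cams.camera_params('side')
cams.read_camera('side')
for tt,z in [('scanner_center',.048),('dock',0),('label',.011),('neck_top',.114),('red_cap_center',.026)]:
    for r in landmark_of('side',tt)[:4]:
        print(tt,round(r['conf'],2),np.round(r['position']),at_z(p,*r['position'],'side',z).round(4))
p=cams.camera_params('top'); cams.read_camera('top')
d=np.load('top0.npy')
P=np.array([[*at_depth(p,r,q,'top',d[r,q])] for r in range(255,305) for q in range(385,432)])
for lo,hi in [(.078,.098),(.004,.012)]:
    m=(P[:,2]>lo)&(P[:,2]<hi); X=P[m]; print(len(X),X.mean(0).round(4),X.min(0).round(3),X.max(0).round(3), cv2.minAreaRect((X[:,:2]*1000).astype(np.float32)))
E
```

```text
scanner_center 0.61 [205. 370.] [ 0.4545 -0.2251  0.048 ]
dock 0.83 [215. 374.] [ 0.4434 -0.2379 -0.    ]
label 0.97 [315. 422.] [0.2724 0.0738 0.011 ]
label 0.88 [260. 343.] [ 0.4909 -0.0438  0.011 ]
label 0.65 [164. 416.] [ 0.3534 -0.4802  0.011 ]
neck_top 0.85 [282. 384.] [0.3745 0.0793 0.114 ]
neck_top 0.84 [229. 307.] [ 0.5833 -0.0333  0.114 ]
neck_top 0.76 [140. 390.] [ 0.4419 -0.4393  0.114 ]
red_cap_center 0.67 [344. 334.] [0.4569 0.2121 0.026 ]
239 [ 0.4528 -0.2267  0.0869] [ 0.428 -0.255  0.079] [ 0.479 -0.199  0.093] ((452.8912353515625, -227.45120239257812), (50.24087142944336, 33.3833122253418), 58.054100036621094)
446 [ 0.4409 -0.2228  0.0073] [ 0.385 -0.297  0.004] [ 0.524 -0.165  0.012] ((454.1099853515625, -231.47689819335938), (128.4175262451172, 136.08021545410156), 86.6657943725586)
```

View pics/crop1.png

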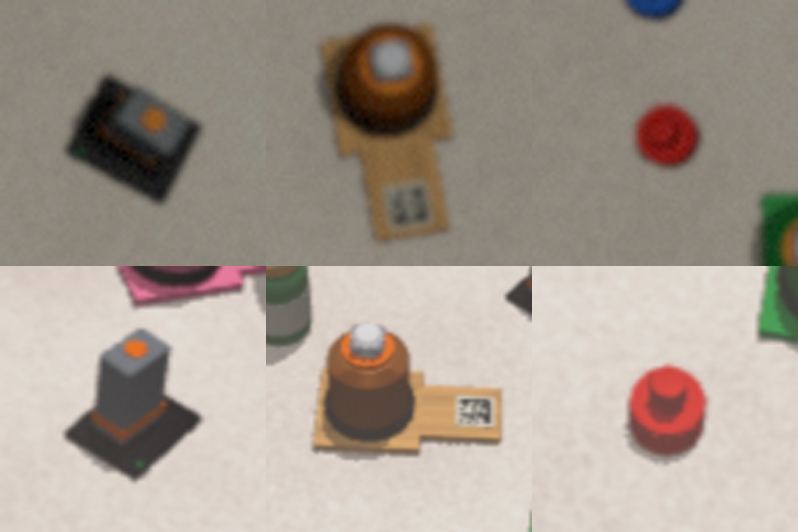

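The crop confirms all three: the grey scanner with its orange band and dot on the black dock, the amber jar on the wooden stand with the code label, and the free-standing red knobbed cap. Next I move over the scanner.

Call:
jog_arm(
  rows=[
    [0,-0.022,-0.027,0,0,0,0],
    [0,-0.022,-0.027,0,0,0,0],
    [0,-0.022,-0.027,0,0,0,0],
    [0,-0.022,-0.027,0,0,0,0],
    [0,-0.022,-0.027,0,0,0,0],
    [0,-0.022,-0.027,0,0,0,0],
    [0,-0.022,-0.027,0,0,0,0],
    [0,-0.022,-0.027,0,0,0,0],
    [0,-0.022,-0.027,0,0,0,0],
    [0,-0.022,-0.027,0,0,0,0],
    [0,-0.022,-0.027,0,0,0,0],
  ],
  grip_force=30,
)

```text
time_s: 1.82
tool_pos: [0.448, -0.2312, 0.4051]
tool_rot: [-180.0, -0.1, -63.5]
force: [0.2, -0.5, -0.2]
grip_width: 0.087
```

Call:
jog_arm(
  rows=[
    [0,0,0,0.008,0,0,-6.3],
    [0,0,0,0.008,0,0,-6.3],
    [0,0,0,0.008,0,0,-6.3],
    [0,0,0,0.008,0,0,-6.3],
    [0,0,0,0.008,0,0,-6.3],
    [0,0,0,0,0,0,0],
    [0,0,0,0,0,0,0],
  ],
)

```text
time_s: 2.4
tool_pos: [0.4475, -0.2329, 0.3647]
tool_rot: [180.0, 0.0, -32.2]
force: [-0.7, -0.3, 0.0]
grip_width: 0.087
```

```bash
cat >> h.py <<'E'
def to(x,y,z=None,yaw=None):
    s=status.get_obs(); M=R.from_euler('xyz',s['tool_rot'],degrees=True).as_matrix()
    zz=s['tool_pos'][2] if z is None else z
    print('t',round(s['time_s'],2),'pos',s['tool_pos'].round(4),'rot',s['tool_rot'].round(2),'F',s['force'].round(2),'w',round(s['grip_width'],4))
    print('tool shift mm',(1000*M.T@(np.array([x,y,zz])-s['tool_pos'])).round(1), 'turn z', None if yaw is None else round(-((yaw-s['tool_rot'][2]+90)%180-90),2))
def snap(n,f=None):
    p=cams.camera_params(n); im,d=cams.read_camera(n)
    if f: cv2.imwrite(f'pics/{f}.png',im[:,:,::-1])
    return p,im,d
E
python3 - <<'E'
from h import *
p,im,d=snap('wrist','w1'); np.save('w1.npy',d)
P=np.array([at_depth(p,r,q,'wrist',d[r,q]) for r in range(0,480,2) for q in range(0,640,2) if d[r,q]>0])
m=(np.abs(P[:,0]-.453)<.06)&(np.abs(P[:,1]+.227)<.06)
for lo,hi in [(.080,.096),(.005,.014)]:
    X=P[m&(P[:,2]>lo)&(P[:,2]<hi)]; print(len(X),X.mean(0).round(4),cv2.minAreaRect((X[:,:2]*1000).astype(np.float32)))
for r in landmark_of('wrist','dock')[:2]: print(r['conf'],r['position'],at_z(p,*r['position'],'wrist',0).round(4))
for r in landmark_of('wrist','scanner_center')[:2]: print(r['conf'],r['position'],at_z(p,*r['position'],'wrist',.048).round(4))
to(.453,-.227,.36,-32)
E
```

```text
760 [ 0.4525 -0.229   0.0873] ((452.43609619140625, -229.86367797851562), (48.36687469482422, 33.11883544921875), 57.19849395751953)
986 [ 0.4484 -0.221   0.0074] ((446.72601318359375, -231.0364990234375), (88.96517181396484, 74.77759552001953), 62.631412506103516)
t 2.55 pos [ 0.4479 -0.233   0.3655] rot [ 1.800e+02 -7.000e-02 -3.216e+01] F [ 0.71 -1.14  0.02] w 0.0868
tool shift mm [ 1.1 -7.8  5.5] turn z -0.16
```

View pics/w1.png

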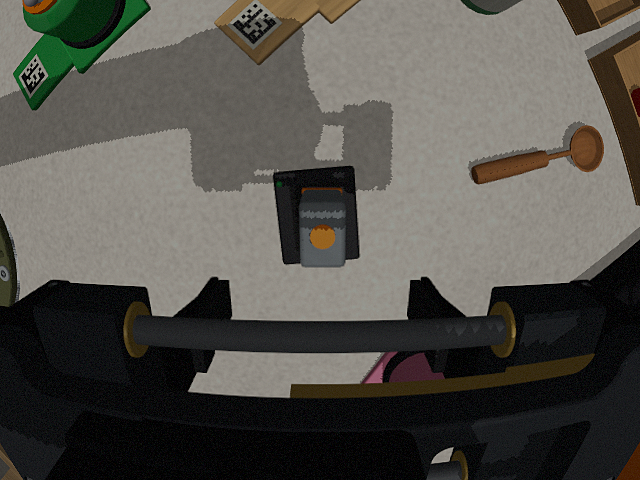

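The wrist view shows the scanner square to the jaws at (235, 322). The dock under it is turned slightly, and the amber stand's label is at (22, 255). I descend and grip.

Call:
jog_arm(
  rows=[
    [0,0.002,-0.006,0.006,0,0,0],
    [0,0,0,0.02,0,0,0],
    [0,0,0,0.02,0,0,0],
    [0,0,0,0.02,0,0,0],
    [0,0,0,0.02,0,0,0],
    [0,0,0,0.02,0,0,0],
    [0,0,0,0.015,0,0,0],
    [0,0,0,0.01,0,0,0],
    [0.35,0,0,0,0,0,0],
    [0.45,0,0,0,0,0,0],
    [0.6,0,0,0,0,0,0],
    [0.8,0,0,0,0,0,0],
  ],
  grip_force=25,
)

```text
time_s: 3.55
tool_pos: [0.4532, -0.2291, 0.235]
tool_rot: [-180.0, -0.1, -32.0]
force: [0.1, 0.1, 0.4]
grip_width: 0.0684
```

Call:
jog_arm(
  rows=[
    [0.8,0,0,0,0,0,0],
    [0.8,0,0,0,0,0,0],
    [0.8,0,0,0,0,0,0],
    [0.8,0,0,0,0,0,0],
  ],
)

```text
time_s: 3.88
tool_pos: [0.4526, -0.229, 0.234]
tool_rot: [180.0, -0.0, -32.0]
force: [0.3, -0.5, 0.8]
grip_width: 0.0416
```

```bash
python3 - <<'E'
from h import *
to(.4525,-.229,.234,-32)
E
```

```text
t 3.88 pos [ 0.4526 -0.229   0.234 ] rot [ 1.7999e+02 -3.0000e-02 -3.2050e+01] F [ 0.27 -0.52  0.81] w 0.0416
tool shift mm [-0.1  0.1  0. ] turn z -0.05
```

Call:
jog_arm(
  rows=[
    [0.8,0,0,0,0,0,0],
    [0.8,0,0,0,0,0,0],
    [0.8,0,0,0,0,0,0],
    [0.8,0,0,0,0,0,0],
  ],
)

```text
time_s: 4.22
tool_pos: [0.4526, -0.2289, 0.2339]
tool_rot: [180.0, -0.0, -32.0]
force: [-1.1, 1.2, 1.6]
grip_width: 0.0339
```

Call:
jog_arm(
  rows=[
    [0.8,0,0,-0.01,0,0,0],
    [0.8,0,0,-0.02,0,0,0],
    [0.8,0,0,-0.02,0,0,0],
    [0.8,0,0,0,0,0,0],
    [0.8,0,0,0,0,0,0],
  ],
)

```text
time_s: 4.63
tool_pos: [0.4529, -0.2291, 0.2849]
tool_rot: [180.0, -0.2, -32.0]
force: [-0.7, -0.2, -0.4]
grip_width: 0.0339
```

```bash
python3 - <<'E'
from h import *
p,im,d=snap('top'); 
for t,z in [('label',.011),('neck_top',.114)]:
    for r in landmark_of('top',t)[:4]: print('top',t,round(r['conf'],2),np.round(r['position']),at_z(p,*r['position'],'top',z).round(4))
p,im,d=snap('wrist','w2'); 
for t,z in [('label',.011),('scanner_center',.098)]:
    for r in landmark_of('wrist',t)[:4]: print('wrist',t,round(r['conf'],2),np.round(r['position']),at_z(p,*r['position'],'wrist',z).round(4))
to(.497,-.042,.164+.011+.060+.062-.040+.04)
E
```

```text
top label 0.98 [263. 342.] [ 0.4956 -0.0399  0.011 ]
top label 0.89 [344. 296.] [0.2652 0.0829 0.011 ]
top label 0.7 [317. 501.] [ 0.3565 -0.49    0.011 ]
top neck_top 0.76 [225. 341.] [ 0.5812 -0.0308  0.114 ]
top neck_top 0.67 [232. 336.] [ 0.5622 -0.0168  0.114 ]
top neck_top 0.63 [304. 296.] [0.3704 0.0796 0.114 ]
top neck_top 0.61 [280. 497.] [ 0.446  -0.4417  0.114 ]
t 4.93 pos [ 0.4522 -0.2287  0.2827] rot [ 1.800e+02  1.100e-01 -3.204e+01] F [-0.17 -0.39 -1.52] w 0.0341
tool shift mm [ -61.1 -182.1  -14.2] turn z None
```

Call:
jog_arm(
  rows=[
    [0.8,-0.007,-0.02,-0.003,0,0,0],
    [0.8,-0.007,-0.02,-0.003,0,0,0],
    [0.8,-0.007,-0.02,-0.003,0,0,0],
    [0.8,-0.007,-0.02,-0.003,0,0,0],
    [0.8,-0.007,-0.02,-0.003,0,0,0],
    [0.8,0,0,0,0,0,0],
    [0.8,0,0,0,0,0,0],
  ],
)

```text
time_s: 5.52
tool_pos: [0.4761, -0.1244, 0.2985]
tool_rot: [180.0, 0.0, -31.9]
force: [-0.4, 0.0, -1.1]
grip_width: 0.0335
```

```bash
python3 - <<'E'
from h import *
p,im,d=snap('wrist','w3'); np.save('w3.npy',d)
for t,z in [('label',.011),('neck_top',.114),('stand',0),('scanner_window',.065)]:
    for r in landmark_of('wrist',t)[:4]: print('wrist',t,round(r['conf'],2),np.round(r['position']),at_z(p,*r['position'],'wrist',z).round(4))
to(.496,-.042,.297)
E
```

```text
wrist label 0.93 [140. 285.] [ 0.4942 -0.0499  0.011 ]
wrist label 0.82 [176.  16.] [0.2694 0.075  0.011 ]
wrist stand 0.86 [ 46. 382.] [ 0.5927 -0.0261  0.    ]
wrist stand 0.57 [98. 84.] [0.3712 0.0827 0.    ]
t 5.77 pos [ 0.4756 -0.1267  0.2984] rot [ 1.7997e+02  3.0000e-02 -3.2150e+01] F [-0.56 -0.01 -1.45] w 0.0341
tool shift mm [-27.8 -82.6   1.4] turn z None
```

View pics/w3.png

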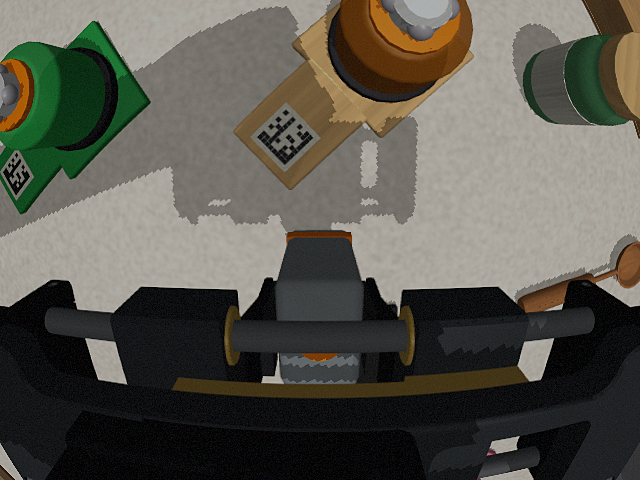

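The wrist view shows the scanner held upright. The amber stand's label has its corners at about (102, 285), (131, 320), (165, 286) and (136, 251).

```bash
python3 - <<'E'
from h import *
p=cams.camera_params('wrist')
C=np.array([at_z(p,r,q,'wrist',.011) for r,q in [(102,285),(131,320),(165,286),(136,251)]])
print(C.round(4),C.mean(0),np.linalg.norm(C-np.roll(C,1,0),axis=1))
to(C.mean(0)[0],C.mean(0)[1],.297)
e=C[1]-C[2]; print(np.degrees(np.arctan2(e[1],e[0])))
E
```

```text
[[ 0.5083 -0.0293  0.011 ]
 [ 0.518  -0.0604  0.011 ]
 [ 0.4844 -0.068   0.011 ]
 [ 0.4747 -0.0364  0.011 ]] [ 0.49636385 -0.04851782  0.011     ] [0.03436329 0.03252717 0.0344142  0.03302983]
t 5.77 pos [ 0.4756 -0.1267  0.2984] rot [ 1.7997e+02  3.0000e-02 -3.2150e+01] F [-0.56 -0.01 -1.45] w 0.0341
tool shift mm [-24.  -77.3   1.4] turn z None
12.717132062113064
```

Call:
jog_arm(
  rows=[
    [0.8,-0.005,-0.016,0,0,0,0],
    [0.8,-0.005,-0.016,0,0,0,0],
    [0.8,-0.005,-0.016,0,0,0,0],
    [0.8,-0.005,-0.016,0,0,0,0],
    [0.8,-0.005,-0.015,0,0,0,0],
    [0.8,0,0,0,0,0,0],
    [0.8,0,0,0,0,0,0],
  ],
)

```text
time_s: 6.35
tool_pos: [0.4966, -0.0455, 0.2986]
tool_rot: [180.0, 0.0, -32.0]
force: [-0.7, -1.2, -0.6]
grip_width: 0.0338
```

```bash
python3 - <<'E'
from h import *
p,im,d=snap('wrist','w4'); q,im2,d2=snap('side','s4')
for t in ['label','scanner_window']:
  for n,pp in [('wrist',p),('side',q)]:
    for r in landmark_of(n,t)[:3]: print(n,t,round(r['conf'],2),np.round(r['position']),at_z(pp,*r['position'],n,.011).round(4))
to(.496,-.0465,.297)
c=cv2.resize(im2[190:310,250:410],(640,480))
cv2.imwrite('pics/c4.png',np.vstack([cv2.resize(im[0:300,120:520],(400,300)),cv2.resize(c,(400,300))])[:,:,::-1])
E
```

```text
wrist label 0.83 [256.  48.] [0.2738 0.0742 0.011 ]
wrist label 0.73 [244. 319.] [ 0.4942 -0.0493  0.011 ]
side label 0.9 [318. 423.] [0.2697 0.0835 0.011 ]
side label 0.87 [162. 413.] [ 0.3631 -0.4852  0.011 ]
side label 0.66 [260. 343.] [ 0.4905 -0.0432  0.011 ]
side scanner_window 0.58 [239. 342.] [ 0.5105 -0.1156  0.011 ]
t 6.65 pos [ 0.4965 -0.0464  0.2987] rot [179.98  -0.   -32.15] F [ 0.34 -0.36 -1.49] w 0.0335
tool shift mm [-0.4  0.3  1.7] turn z None
```

View pics/c4.png

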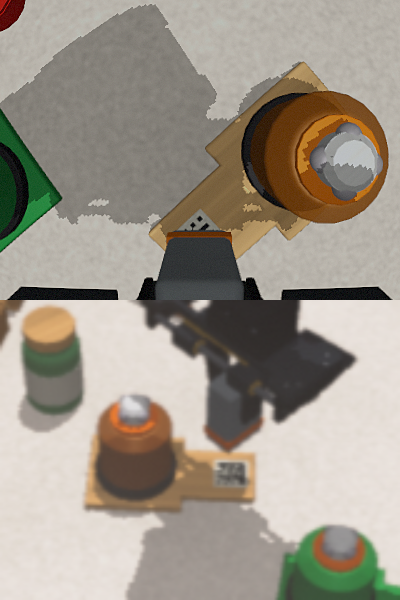

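The scanner hangs vertically with its window about 61 mm above the amber label. In the wrist view the label's corner shows just ahead of the scanner's foot, and the side view agrees. I hold still for the reading.

Call:
jog_arm(
  rows=[
    [0.8,0,0,0,0,0,0],
    [0.8,0,0,0,0,0,0],
    [0.8,0,0,0,0,0,0],
    [0.8,0,0,0,0,0,0],
    [0.8,0,0,0,0,0,0],
    [0.8,0,0,0,0,0,0],
    [0.8,0,0,0,0,0,0],
    [0.8,0,0,0,0,0,0],
    [0.8,0,0,0,0,0,0],
    [0.8,0,0,0,0,0,0],
    [0.8,0,0,0,0,0,0],
    [0.8,0,0,0,0,0,0],
  ],
)

```text
time_s: 7.65
tool_pos: [0.4966, -0.0454, 0.2987]
tool_rot: [180.0, -0.0, -32.0]
force: [0.3, -0.6, -0.5]
grip_width: 0.0337
```

Call:
jog_arm(
  rows=[
    [0.8,0,0,0,0,0,0],
    [0.8,0,0,0,0,0,0],
    [0.8,0,0,0,0,0,0],
    [0.8,0,0,0,0,0,0],
    [0.8,0,0,0,0,0,0],
    [0.8,0,0,0,0,0,0],
  ],
)

```text
time_s: 8.15
tool_pos: [0.4966, -0.0453, 0.2988]
tool_rot: [180.0, -0.0, -32.0]
force: [0.2, 0.1, -0.7]
grip_width: 0.0338
```

```bash
python3 - <<'E'
from h import *
p,im,d=snap('wrist')
P=np.array([at_depth(p,r,q,'wrist',d[r,q]) for r in range(0,300) for q in range(350,640) if d[r,q]>0])
for lo,hi in [(.111,.118),(.087,.093)]:
    m=(P[:,2]>lo)&(P[:,2]<hi)&(np.hypot(P[:,0]-.59,P[:,1]+.03)<.05)
    X=P[m]; print(len(X),X.mean(0),cv2.minEnclosingCircle((X[:,:2]*1000).astype(np.float32)))
for r in landmark_of('wrist','neck_top')[:3]: print(r['conf'],r['position'],at_z(p,*r['position'],'wrist',.114))
to(.450,-.229,.285,-32)
E
```

```text
2193 [ 0.59186431 -0.02751776  0.11306214] ((592.3468017578125, -27.986705780029297), 15.86613941192627)
2127 [ 0.58485209 -0.02138406  0.08866974] ((593.0477905273438, -27.50273323059082), 30.57714080810547)
0.8 [164.9, 472.7] [ 0.59160247 -0.02866888  0.114     ]
0.56 [220.9, 17.7] [0.36832666 0.08219832 0.114     ]
t 8.25 pos [ 0.4966 -0.0454  0.2987] rot [179.99  -0.   -32.04] F [-0.54  0.29 -0.49] w 0.0336
tool shift mm [ 57.9 180.4  13.7] turn z -0.04
```

Call:
jog_arm(
  rows=[
    [0.8,0.003,0.009,0,0,0,0],
    [0.8,0.008,0.024,0,0,0,0],
    [0.8,0.008,0.024,0,0,0,0],
    [0.8,0.008,0.024,0,0,0,0],
    [0.8,0.008,0.024,0,0,0,0],
    [0.8,0.008,0.025,0,0,0,0],
    [0.8,0.008,0.025,0,0,0,0],
    [0.8,0.006,0.018,0,0,0,0],
    [0.8,0.002,0.008,0.01,0,0,0],
    [0.8,0,0,0.02,0,0,0],
    [0.8,0,0,0,0,0,0],
    [0.8,0,0,0,0,0,0],
  ],
)

```text
time_s: 9.25
tool_pos: [0.45, -0.2293, 0.2674]
tool_rot: [-180.0, 0.2, -32.0]
force: [-0.1, 0.7, -1.5]
grip_width: 0.034
```

```bash
python3 - <<'E'
from h import *
to(.451,-.2295,.234,-32)
E
```

```text
t 9.25 pos [ 0.45   -0.2293  0.2674] rot [-179.98    0.21  -32.  ] F [-0.07  0.69 -1.5 ] w 0.034
tool shift mm [ 1.1 -0.3 33.3] turn z 0.0
```

Call:
jog_arm(
  rows=[
    [0.8,0.001,0,0.01,0,0,0],
    [0.8,0,0,0.01,0,0,0],
    [0.8,0,0,0.006,0,0,0],
    [0.8,0,0,0.003,0,0,0],
    [0.8,0,0,0.002,0,0,0],
    [0.8,0,0,0.001,0,0,0],
    [0.8,0,0,0,0,0,0],
    [0.8,0,0,0,0,0,0],
  ],
)

```text
time_s: 9.92
tool_pos: [0.4516, -0.2307, 0.237]
tool_rot: [180.0, -0.0, -32.0]
force: [0.3, -0.6, -1.0]
grip_width: 0.0344
```

```bash
python3 - <<'E'
from h import *
to(.451,-.2295,.234,-32)
E
```

```text
t 9.92 pos [ 0.4516 -0.2307  0.237 ] rot [ 1.800e+02 -3.000e-02 -3.204e+01] F [ 0.25 -0.55 -0.99] w 0.0344
tool shift mm [-1.2 -0.7  3. ] turn z -0.04
```

Call:
jog_arm(
  rows=[
    [0.8,0,0,0.001,0,0,0],
    [0.8,0,0,0.001,0,0,0],
    [0.8,0,0,0.001,0,0,0],
    [0.8,0,0,0,0,0,0],
    [0.8,0,0,0,0,0,0],
  ],
)

```text
time_s: 10.33
tool_pos: [0.4516, -0.2307, 0.2339]
tool_rot: [180.0, -0.0, -32.0]
force: [-0.1, -0.3, -0.8]
grip_width: 0.0338
```

Call:
jog_arm(
  rows=[
    [0.8,0,0,0.001,0,0,0],
    [0.8,0,0,0,0,0,0],
    [0.8,0,0,0,0,0,0],
  ],
)

```text
time_s: 10.58
tool_pos: [0.4516, -0.2306, 0.2338]
tool_rot: [180.0, -0.0, -32.0]
force: [-2.8, 1.5, 7.0]
grip_width: 0.0339
```

Contact with the dock, so I release and rise.

Call:
jog_arm(
  rows=[
    [0.5,0,0,0,0,0,0],
    [0.4,0,0,0,0,0,0],
    [0.2,0,0,0,0,0,0],
    [0,0,0,0,0,0,0],
    [0,0,0,0,0,0,0],
    [0,0,0,0,0,0,0],
    [0,0,0,-0.01,0,0,0],
    [0,0,0,-0.02,0,0,0],
    [0,0,0,-0.03,0,0,0],
    [0,0,0,-0.03,0,0,0],
    [0,0,0,-0.03,0,0,0],
    [0,0,0,0,0,0,0],
  ],
)

```text
time_s: 11.58
tool_pos: [0.4534, -0.2311, 0.3599]
tool_rot: [-180.0, -0.7, -32.0]
force: [1.5, -0.3, 0.2]
grip_width: 0.0867
```

```bash
python3 - <<'E'
from h import *
p,im,d=snap('wrist','w5')
P=np.array([at_depth(p,r,q,'wrist',d[r,q]) for r in range(0,480,2) for q in range(0,640,2) if d[r,q]>0])
m=(np.abs(P[:,0]-.453)<.06)&(np.abs(P[:,1]+.227)<.06)
for lo,hi in [(.080,.096),(.005,.014)]:
    X=P[m&(P[:,2]>lo)&(P[:,2]<hi)]; print(len(X),X.mean(0).round(4),cv2.minAreaRect((X[:,:2]*1000).astype(np.float32)))
p,im,d=snap('top')
for r in landmark_of('top','red_cap_center')[:3]: print(r['conf'],r['position'],at_z(p,*r['position'],'top',.026))
P=np.array([at_depth(p,r,q,'top',d[r,q]) for r in range(255,290) for q in range(235,272)])
for lo,hi in [(.02,.035),(.042,.058)]:
    X=P[(P[:,2]>lo)&(P[:,2]<hi)]; print(len(X),X.mean(0).round(4),cv2.minEnclosingCircle((X[:,:2]*1000).astype(np.float32)))
to(.459,.208,.35)
E
```

```text
781 [ 0.452  -0.2297  0.0871] ((451.2881774902344, -231.02151489257812), (48.38486862182617, 34.1955451965332), 57.93999481201172)
1042 [ 0.4494 -0.221   0.0073] ((446.1702880859375, -230.98428344726562), (89.80513000488281, 74.7450942993164), 62.21981430053711)
0.55 [229.8, 250.6] [0.58184902 0.22394701 0.026     ]
0.4 [269.0, 251.7] [0.46891754 0.21409559 0.026     ]
184 [0.461 0.21  0.027] ((462.0356140136719, 211.71005249023438), 24.747934341430664)
62 [0.4614 0.2114 0.0508] ((461.44805908203125, 212.04046630859375), 12.001757621765137)
t 11.73 pos [ 0.4513 -0.2305  0.3531] rot [ 1.7998e+02 -4.0000e-02 -3.2040e+01] F [-0.17  0.14 -0.22] w 0.0873
tool shift mm [-226.2 -375.8    2.9] turn z None
```

The scanner stands upright and centred on its dock. The red cap is at about (0.4615, 0.2115), so I move over it.

Call:
jog_arm(
  rows=[
    [0,-0.012,-0.02,0,0,0,0],
    [0,-0.02,-0.034,0,0,0,0],
    [0,-0.02,-0.034,0,0,0,0],
    [0,-0.02,-0.034,0,0,0,0],
    [0,-0.02,-0.034,0,0,0,0],
    [0,-0.02,-0.034,0,0,0,0],
    [0,-0.02,-0.034,0,0,0,0],
    [0,-0.02,-0.034,0,0,0,0],
    [0,-0.02,-0.034,0,0,0,0],
    [0,-0.02,-0.034,0,0,0,0],
    [0,-0.02,-0.034,0,0,0,0],
    [0,-0.014,-0.02,0,0,0,0],
  ],
)

```text
time_s: 12.73
tool_pos: [0.4602, 0.2153, 0.3517]
tool_rot: [-180.0, 0.2, -31.8]
force: [-0.3, -0.4, 0.6]
grip_width: 0.087
```

Call:
jog_arm(
  rows=[
    [0,0,0,0.01,0,0,0],
    [0,0,0,0.01,0,0,0],
    [0,0,0,0,0,0,0],
    [0,0,0,0,0,0,0],
  ],
)

```text
time_s: 13.07
tool_pos: [0.4613, 0.2096, 0.331]
tool_rot: [179.8, 0.1, -32.2]
force: [0.2, 0.1, 0.2]
grip_width: 0.0869
```

```bash
python3 - <<'E'
from h import *
p,im,d=snap('wrist','w6')
for r in landmark_of('wrist','red_cap_knob')[:3]: print(r['conf'],r['position'],at_z(p,*r['position'],'wrist',.040))
P=np.array([at_depth(p,r,q,'wrist',d[r,q]) for r in range(0,480) for q in range(0,640) if d[r,q]>0])
P=P[np.hypot(P[:,0]-.4615,P[:,1]-.2115)<.045]
for lo,hi in [(.024,.032),(.048,.056)]:
    X=P[(P[:,2]>lo)&(P[:,2]<hi)]; print(len(X),X.mean(0).round(4),cv2.minEnclosingCircle((X[:,:2]*1000).astype(np.float32)))
to(.4615,.2115,.213)
print(status.get_obs()['qpos'].round(1))
E
```

```text
0.87 [236.0, 321.2] [0.46207303 0.20875251 0.04      ]
1917 [0.4628 0.2125 0.0274] ((461.2195129394531, 209.91065979003906), 24.640117645263672)
798 [0.4614 0.2104 0.0512] ((461.0336608886719, 209.93478393554688), 12.030828475952148)
t 13.17 pos [0.4618 0.2099 0.3324] rot [ 1.7994e+02  1.0000e-02 -3.2180e+01] F [ 0.71 -0.5   0.78] w 0.0872
tool shift mm [ -1.1  -1.3 119.4] turn z None
[ 17.    7.5 -47.1 107.1   5.9  67.9 -64.3]
```

View pics/w6.png

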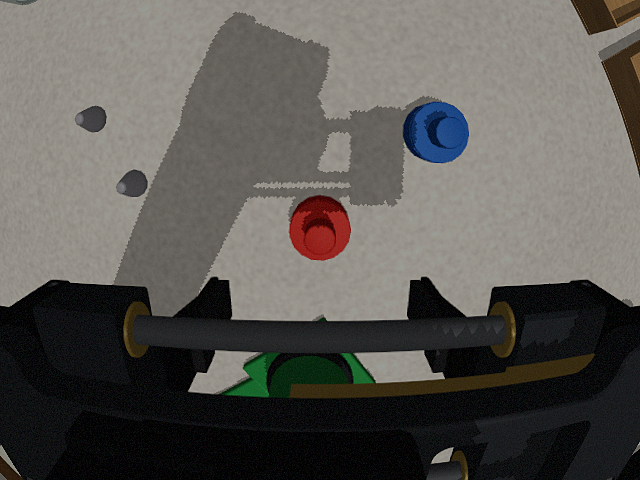

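The red cap is at (228, 320), midway between the jaws, with the blue cap clear at (132, 436). I descend and grip the knob.

Call:
jog_arm(
  rows=[
    [0,-0.001,0,0.01,0,0,0],
    [0,0,0,0.02,0,0,0],
    [0,0,0,0.02,0,0,0],
    [0,0,0,0.02,0,0,0],
    [0,0,0,0.02,0,0,0],
    [0,0,0,0.015,0,0,0],
    [0,0,0,0.01,0,0,0],
    [0,0,0,0.005,0,0,0],
    [0,0,0,0,0,0,0],
    [0,0,0,0,0,0,0],
  ],
)

```text
time_s: 14.0
tool_pos: [0.4609, 0.212, 0.2131]
tool_rot: [-180.0, -0.0, -32.1]
force: [0.3, 0.3, 0.9]
grip_width: 0.0868
```

```bash
python3 - <<'E'
from h import *
to(.461,.2099,.2115,-32)
E
```

```text
t 14.0 pos [0.4609 0.212  0.2131] rot [-1.7997e+02 -2.0000e-02 -3.2050e+01] F [0.27 0.28 0.9 ] w 0.0868
tool shift mm [1.2 1.7 1.6] turn z -0.05
```

Call:
jog_arm(
  rows=[
    [0,0.001,0.002,0.001,0,0,0],
    [0.3,0,0,0,0,0,0],
    [0.5,0,0,0,0,0,0],
    [0.7,0,0,0,0,0,0],
    [0.9,0,0,0,0,0,0],
    [0.9,0,0,0,0,0,0],
    [0.9,0,0,0,0,0,0],
    [0.9,0,0,0,0,0,0],
    [0.9,0,0,0,0,0,0],
    [0.9,0,0,0,0,0,0],
    [0.9,0,0,0,0,0,0],
    [0.9,0,0,0,0,0,0],
  ],
  grip_force=40,
)

```text
time_s: 15.0
tool_pos: [0.4605, 0.2097, 0.2117]
tool_rot: [180.0, -0.0, -32.0]
force: [0.0, 0.2, -0.5]
grip_width: 0.0232
```

Call:
jog_arm(
  rows=[
    [0.9,0,0,0,0,0,0],
    [0.9,0,0,-0.01,0,0,0],
    [0.9,0,0,-0.025,0,0,0],
    [0.9,0,0,-0.035,0,0,0],
    [0.9,0,0,-0.035,0,0,0],
    [0.9,0,0,-0.035,0,0,0],
    [0.9,0,0,-0.01,0,0,0],
    [0.9,0,0,0,0,0,0],
  ],
)

```text
time_s: 15.67
tool_pos: [0.4612, 0.2106, 0.3656]
tool_rot: [-179.7, -0.3, -32.0]
force: [0.4, 0.2, -1.4]
grip_width: 0.0225
```

```bash
python3 - <<'E'
from h import *
to(.592,-.028,.36,-32)
E
```

```text
t 15.67 pos [0.4612 0.2106 0.3656] rot [-179.73   -0.31  -32.04] F [ 0.37  0.22 -1.41] w 0.0225
tool shift mm [237.4 132.9   6.3] turn z -0.04
```

Call:
jog_arm(
  rows=[
    [0.9,0.013,0.012,0,0,0,0],
    [0.9,0.026,0.023,0,0,0,0],
    [0.9,0.026,0.023,0,0,0,0],
    [0.9,0.026,0.023,0,0,0,0],
    [0.9,0.026,0.023,0,0,0,0],
    [0.9,0.026,0.023,0,0,0,0],
    [0.9,0.026,0.023,0,0,0,0],
    [0.9,0.026,0.023,0,0,0,0],
    [0.9,0.026,0.023,0,0,0,0],
    [0.9,0.016,0.012,0,0,0,0],
    [0.9,0,0,0,0,0,0],
    [0.9,0,0,0,0,0,0],
  ],
)

```text
time_s: 16.67
tool_pos: [0.5508, -0.0929, 0.3601]
tool_rot: [-180.0, 0.2, -32.1]
force: [-0.4, 0.4, -0.7]
grip_width: 0.0229
```

```bash
cat > neck.py <<'E'
from h import *
p,im,d=snap('wrist','w7')
for r in landmark_of('wrist','neck_top')[:3]: print(r['conf'],r['position'],at_z(p,*r['position'],'wrist',.114))
P=np.array([at_depth(p,r,q,'wrist',d[r,q]) for r in range(0,480) for q in range(0,640) if d[r,q]>0])
P=P[np.hypot(P[:,0]-.592,P[:,1]+.028)<.03]
X=P[(P[:,2]>.1125)&(P[:,2]<.1165)]; print(len(X),X.mean(0).round(4),cv2.minEnclosingCircle((X[:,:2]*1000).astype(np.float32)))
for r in landmark_of('wrist','red_cap_center')[:2]: print('cap',r['conf'],r['position'],at_z(p,*r['position'],'wrist',status.get_obs()['tool_pos'][2]-.1857))
to(.592,-.028,.33,-32)
print(status.get_obs()['qpos'].round(1))
E
python3 neck.py
```

```text
0.96 [190.9, 12.1] [0.36996105 0.08142938 0.114     ]
0.68 [130.9, 320.1] [ 0.59248746 -0.02648809  0.114     ]
1088 [ 0.593  -0.0282  0.1135] ((593.260986328125, -27.930465698242188), 13.084503173828125)
cap 0.61 [293.9, 320.7] [ 0.5516063  -0.09203301  0.17557896]
t 16.82 pos [ 0.5508 -0.0901  0.3613] rot [-1.7998e+02  8.0000e-02 -3.1860e+01] F [ 0.79  0.34 -0.09] w 0.023
tool shift mm [  2.3 -74.5  31.3] turn z 0.14
[ 36.3  11.2 -33.3  98.8   6.4  72.  -30.3]
```

View pics/w7.png

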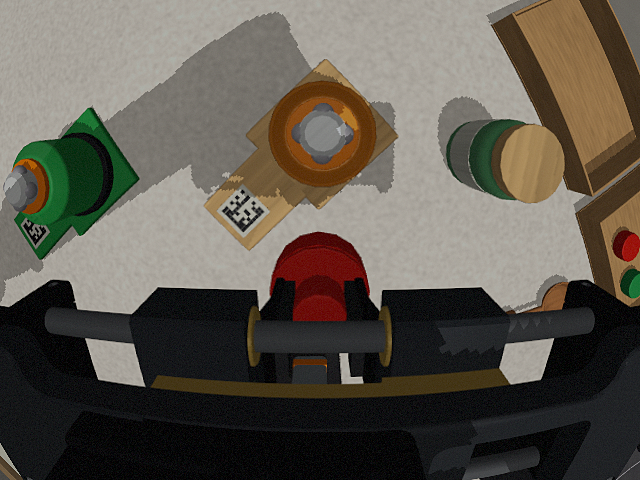

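The wrist view shows the cap held upright between the fingers and the amber neck ahead at (132, 322). I move above the neck.

Call:
jog_arm(
  rows=[
    [0.9,0.001,-0.015,0.004,0,0,0],
    [0.9,0.001,-0.02,0.004,0,0,0],
    [0.9,0.001,-0.02,0.004,0,0,0],
    [0.9,0,-0.015,0.004,0,0,0],
    [0.9,0,-0.005,0.004,0,0,0],
    [0.9,0,0,0.004,0,0,0],
    [0.9,0,0,0,0,0,0],
    [0.9,0,0,0,0,0,0],
  ],
)

```text
time_s: 17.48
tool_pos: [0.5928, -0.0312, 0.3374]
tool_rot: [179.9, 0.0, -32.1]
force: [0.3, 0.1, -0.8]
grip_width: 0.0231
```

```bash
python3 - <<'E'
from h import *
p,im,d=snap('wrist'); q,im2,d2=snap('side')
for n,pp in [('wrist',p),('side',q)]:
  for r in landmark_of(n,'red_cap_center')[:2]: print(n,r['conf'],r['position'],at_z(pp,*r['position'],n,status.get_obs()['tool_pos'][2]-.1857))
c=cv2.resize(im2[185:275,250:370],(640,480),interpolation=cv2.INTER_CUBIC)
cv2.imwrite('pics/c8.png',c[:,:,::-1])
to(.5928,-.028,.3257,-32)
E
```

```text
wrist 0.89 [295.2, 321.6] [ 0.59373242 -0.03178804  0.15237416]
side 0.6 [222.0, 306.5] [ 0.58146519 -0.02194014  0.1523894 ]
t 17.68 pos [ 0.5932 -0.0313  0.3381] rot [ 1.7998e+02 -4.0000e-02 -3.2120e+01] F [-0.25 -0.46  0.3 ] w 0.023
tool shift mm [-2.1 -2.6 12.4] turn z -0.12
```

View pics/c8.png

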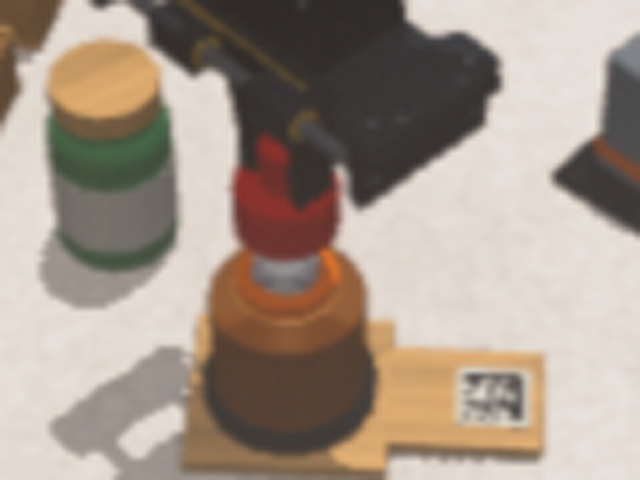

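The side crop shows the cap upright just above the amber neck. I correct by 2 to 3 mm and lower it until it touches.

Call:
jog_arm(
  rows=[
    [0.9,-0.002,-0.003,0,0,0,0],
    [0.9,0,0,0,0,0,0],
    [0.9,0,0,0.004,0,0,0],
    [0.9,0,0,0.004,0,0,0],
    [0.9,0,0,0.003,0,0,0],
    [0.9,0,0,0.002,0,0,0],
    [0.9,0,0,0.001,0,0,0],
    [0.9,0,0,0,0,0,0],
    [0.9,0,0,0,0,0,0],
  ],
)

```text
time_s: 18.43
tool_pos: [0.5933, -0.0268, 0.3237]
tool_rot: [180.0, 0.0, -32.0]
force: [-0.1, -0.4, -0.3]
grip_width: 0.023
```

```bash
python3 - <<'E'
from h import *
to(.5928,-.028,.3187,-32)
E
```

```text
t 18.43 pos [ 0.5933 -0.0268  0.3237] rot [180.     0.   -32.04] F [-0.14 -0.4  -0.25] w 0.023
tool shift mm [0.3 1.3 5. ] turn z -0.04
```

Call:
jog_arm(
  rows=[
    [0.9,0,0.001,0.001,0,0,0],
    [0.9,0,0,0.001,0,0,0],
    [0.9,0,0,0.001,0,0,0],
    [0.9,0,0,0,0,0,0],
    [0.9,0,0,0,0,0,0],
  ],
)

```text
time_s: 18.85
tool_pos: [0.5927, -0.0279, 0.3209]
tool_rot: [180.0, -0.0, -32.1]
force: [-0.6, -0.9, 0.7]
grip_width: 0.0226
```

Call:
jog_arm(
  rows=[
    [0.9,0,0,0.001,0,0,0],
    [0.9,0,0,0.001,0,0,0],
    [0.9,0,0,0,0,0,0],
    [0.9,0,0,0,0,0,0],
  ],
)

```text
time_s: 19.18
tool_pos: [0.593, -0.0277, 0.3199]
tool_rot: [-180.0, -0.1, -32.1]
force: [-1.8, -1.2, 5.7]
grip_width: 0.0231
```

Call:
jog_arm(
  rows=[
    [0.9,0,0,0.001,0,0,0],
    [0.9,0,0,0.001,0,0,0],
    [0.9,0,0,0,0,0,0],
    [0.9,0,0,0,0,0,0],
  ],
)

```text
time_s: 19.52
tool_pos: [0.5931, -0.0275, 0.319]
tool_rot: [-180.0, -0.1, -32.0]
force: [-2.5, -0.4, 10.1]
grip_width: 0.023
```

Call:
jog_arm(
  rows=[
    [0.9,0,0,0.001,0,0,0],
    [0.9,0,0,0.001,0,0,0],
    [0.9,0,0,0,0,0,0],
    [0.9,0,0,0,0,0,0],
  ],
)

```text
time_s: 19.85
tool_pos: [0.5932, -0.0275, 0.3174]
tool_rot: [-180.0, -0.2, -32.0]
force: [-4.0, -1.1, 12.6]
grip_width: 0.0229
```

Call:
jog_arm(
  rows=[
    [0.9,0,0,0.001,0,0,0],
    [0.9,0,0,0.001,0,0,0],
    [0.9,0,0,0.001,0,0,0],
    [0.9,0,0,0,0,0,0],
    [0.9,0,0,0,0,0,0],
  ],
)

```text
time_s: 20.27
tool_pos: [0.5928, -0.0279, 0.3125]
tool_rot: [180.0, -0.1, -32.1]
force: [-1.8, -2.2, 5.2]
grip_width: 0.0234
```

The force peaked at about 12.6 N and then dropped, which is the click. I keep pressing to squash the seal.

Call:
jog_arm(
  rows=[
    [0.9,0,0,0.001,0,0,0],
    [0.9,0,0,0.001,0,0,0],
    [0.9,0,0,0.001,0,0,0],
    [0.9,0,0,0.001,0,0,0],
    [0.9,0,0,0.001,0,0,0],
    [0.9,0,0,0,0,0,0],
    [0.9,0,0,0,0,0,0],
  ],
)

```text
time_s: 20.85
tool_pos: [0.5926, -0.0277, 0.3067]
tool_rot: [180.0, 0.0, -32.0]
force: [-0.6, -2.4, 0.2]
grip_width: 0.0229
```

Call:
jog_arm(
  rows=[
    [0.9,0,0,0.001,0,0,0],
    [0.9,0,0,0.001,0,0,0],
    [0.9,0,0,0.001,0,0,0],
    [0.9,0,0,0,0,0,0],
    [0.9,0,0,0,0,0,0],
  ],
)

```text
time_s: 21.27
tool_pos: [0.5927, -0.0275, 0.3046]
tool_rot: [180.0, -0.0, -32.0]
force: [-3.0, -2.2, 6.6]
grip_width: 0.023
```

Call:
jog_arm(
  rows=[
    [0.9,0,0,0.001,0,0,0],
    [0.9,0,0,0.001,0,0,0],
    [0.9,0,0,0.001,0,0,0],
    [0.9,0,0,0,0,0,0],
    [0.9,0,0,0,0,0,0],
  ],
)

```text
time_s: 21.68
tool_pos: [0.5928, -0.0273, 0.3035]
tool_rot: [180.0, -0.1, -32.0]
force: [-7.0, -1.4, 15.4]
grip_width: 0.0232
```

Call:
jog_arm(
  rows=[
    [0.9,0,0,0.001,0,0,0],
    [0.9,0,0,0.001,0,0,0],
    [0.9,0,0,0,0,0,0],
    [0.9,0,0,0,0,0,0],
  ],
)

```text
time_s: 22.02
tool_pos: [0.5929, -0.0272, 0.3033]
tool_rot: [179.9, -0.1, -32.0]
force: [-10.0, -1.5, 25.6]
grip_width: 0.0231
```

Call:
jog_arm(
  rows=[
    [0.9,-0.001,0.001,0,0,0,0],
    [0.9,0,0,0,0,0,0],
    [0.9,0,0,0,0,0,0],
    [0.9,0,0,0,0,0,0],
    [0.9,0,0,0,0,0,0],
    [0.9,0,0,0,0,0,0],
  ],
)

```text
time_s: 22.52
tool_pos: [0.5922, -0.0273, 0.3033]
tool_rot: [-179.9, -0.2, -32.0]
force: [-6.4, -1.7, 22.1]
grip_width: 0.0234
```

```bash
python3 - <<'E'
from h import *
q,im2,d2=snap('side'); t,im,d=snap('top')
a=cv2.resize(im2[185:275,250:370],(640,480),interpolation=cv2.INTER_CUBIC)
cv2.imwrite('pics/c9.png',np.hstack([cv2.resize(a,(400,300)),cv2.resize(im2[100:400,200:600],(400,300))])[:,:,::-1])
for i in range(3): to(.5928,-.028); cams.read_camera('top')
E
```

```text
t 22.62 pos [ 0.5922 -0.0273  0.3033] rot [-179.94   -0.23  -32.03] F [-6.52 -1.55 21.71] w 0.0234
tool shift mm [0.9 0.3 0. ] turn z None
t 22.67 pos [ 0.5922 -0.0273  0.3033] rot [-179.94   -0.23  -32.04] F [-6.85 -2.46 22.15] w 0.0229
tool shift mm [0.9 0.3 0. ] turn z None
t 22.72 pos [ 0.5922 -0.0273  0.3033] rot [-179.94   -0.23  -32.03] F [-6.57 -2.18 23.04] w 0.0226
tool shift mm [0.9 0.3 0. ] turn z None
```

View pics/c9.png

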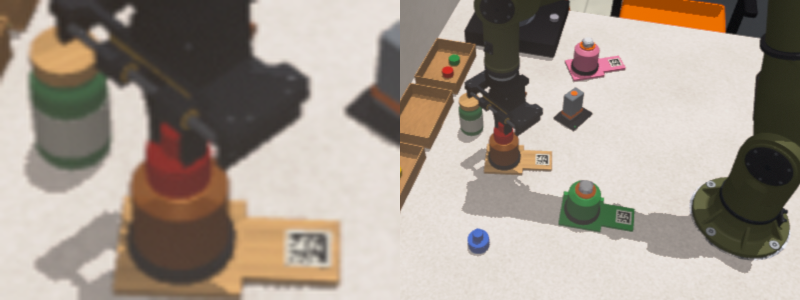

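The cap is seated squarely and held down with a steady push of about 22 N. The scanner is on its dock and everything else is where it was.

```bash
python3 -c "
from h import *
env.sign_off(); to(.5928,-.028)"
```

```text
the job is handed in; nothing more can be done
the job is handed in; nothing more can be done
```

The job is handed in, finished at about 22.7 s of the 64 s allowed.

- **Scan:** I held the scanner still, window down, about 61 mm above the amber stand's label for well over a second. By my estimate the label was within about 5 mm of the point below the window. Nothing reports a successful read, so that is inferred from position only.
- **Return:** The scanner went back upright on its dock, near the centre, and I let go of it. The depth reading and the last side picture both show it standing there.
- **Cap:** The red cap went down on the amber jar's neck. The force peaked at about 12.6 N and dropped (the click), then rose again as the seal was squashed. The tool sank about 3.4 mm further and stopped, so I take the seal as fully squashed.
- **At hand-in:** The cap was still gripped and pressed down with about 22 N. A sideways load of about 7 N remained, down from 10 N after a small correction.
- **Other things:** In the last side picture the blue cap, herb jar and trays looked untouched. That picture did not cover the two cones, the scoop or the brush. I did not touch them.

My last status read after hand-in was refused, so the readings above are from just before it.

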